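# Seat a round mandrel in a V cradle and clamp it

## Task

Take the steel mandrel from its wooden rest and lower it gently into the V cradle of the blue fixture, a centimetre or two clear of the red end stop; still holding it, press it firmly home in the V, then slide it along the V until its end pushes firmly against the stop. Let go, swing the hold-down arm over onto the mandrel and press the arm down firmly by its black knob, then back away, leaving the mandrel clamped, centred and against the stop. Feel for every contact and never push with more than about 25 N, and leave the hammer, jar and bangle alone.

Things in the scene. Friction and masses are not known exactly. Their poses are not given: they have to be found in the camera images.
- mandrel_center (a point): centre of the mandrel: loose round steel bar, diameter 28 mm, length 150 mm, 0.25 to 0.5 kg, lying level; its y axis runs along the bar, both ends alike. It starts in the two notches of the wooden rest, centre 45 mm above the table. The rest's supports cover 40 to 60 from its middle on both sides: the middle 80 is free for the fingers
- rest: fixed wooden rest (sizes in mm), 75 (x) by 150 (y), with two V notches 50 either side of its middle along its y; tops of the notches 54 above the table, floor between them 8 above it. Origin: centre of its underside
- fixture: fixed blue base (sizes in mm), 12 high, x from -37 to 93, y +-100. Origin: underside, below the V's axis, midway between the V supports; y runs along the V. Brass 90 degree Vs, slippery, 20 long, stand at y = -50 and +50; fingers fit between them (floor 32 below a seated bar's axis). Their height is NOT measured: a seated bar has its axis 54 to 66 above the table. Against the stop its centre is at y = -10
- stop: fixed red end stop of the fixture (mm), 50 wide (x), 10 thick, top 107 above the table. Origin: on its contact face, at fixture (0, -85, 60); the mandrel slides towards the fixture's -y to meet it. The V flanks reach 28 to either side of the V's axis and about 8 above the axis of a seated mandrel; the cradle is rigid
- clamp (a joint): hold-down arm, rad: 0 = open, leaning back 20 degrees past upright; 1.92 = level, pointing to the fixture's -x; meets a seated mandrel at about 1.8 to 2.05. Hinge axis along fixture y through fixture (70, 50, 80) mm. Stays open by weight until pushed past upright (0.35), then sinks slowly onto the mandrel; its damper resists fast pushing (about 4 N at the knob for 1 rad/s)
- clamp_knob (a point): centre of the black ball knob (sizes in mm), diameter 24, at the end of the hold-down arm, 115 from its hinge axis. The arm is a round steel bar of diameter 10 with a brass cross roller (diameter 16) 70 from the hinge, which bears on the mandrel
- hammer: loose hammer lying on the bench, 220 mm long, at the far side, leave alone. Origin on its underside
- jar: loose amber glass jar with brass cap, diameter 52 mm, height 65 mm, leave alone. Origin: centre of its underside
- bangle: loose brass bangle lying flat, outer diameter 68 mm, 12 mm high, leave alone. Origin: centre of its underside
Things that resemble listed ones, but are neither listed nor needed, are in the scene too. Of the things shaped like the part that bears mandrel_center, the bare steel one is meant.

How it is judged:
By the outcome, as a careful person would: the job done as asked, in the order asked, and still so for the second after the job is handed in, with the robot touching nothing.
It also fails if it takes over 72 s, if anything falls off the work surface, if the arm or the gripper's body presses on something with over 40 N, if the wrist force passes 120 N, or if a joint passes its speed limit or range.

## Robot

A 6-joint arm with a two-finger parallel gripper is mounted at the origin on the work surface. World frame = base frame: x ahead of the robot, y to its left, z up, the work surface at z = 0. Lengths are in m, angles in rad, forces in N, time in s.
With the tool pointing down it reaches from about 0.4 to 0.925 m from the base axis. Payload 12.5 kg.
Tool frame: the origin (TCP) lies on the centre line of the jaws, within the pads' length; the fingertips stand 14 mm ahead of it and the grasp point (between the pads) lies 5 mm behind it; z points along the fingers, y is the line along which they close (so a half turn about z gives the same grasp; the last joint's range is limited). The gripper opens to 95 mm and grips with 3 to 60 N. Pads are 20 mm wide; open, the fingers measure 119 mm over their backs; the gripper's body (75 mm by 180 mm) begins 59 mm behind the grasp point.
Start: joints at [-1.364, 0.491, 1.559, -0, 1.092, -0.106], TCP at [0.192, -0.595, 0.229] pointing down, gripper open.
Joint ranges: [-3.1, 3.1], [-0.84, 2.19], [0.05, 2.79], [-1.13, 4.28], [0.06, 2.93], [-2.69, 2.69]. Speed limits (rad/s): [2.22, 2.22, 2.79, 3.14, 3.14, 3.14].

## Interface

Orientations are given as a unit quaternion [w, x, y, z].
In Python, from station import bot, get_image gives the robot as it stands. The module is installed in compiled form; this text tells all that it offers.
- The arm moves only by the tool jog_arm, never from a script. Its argument "rows" is one flat list of numbers, 5 for each row, row after row: the shift along the tool's x, y, z in m, then the turn about the tool's z in degrees, then the finger opening in m, from 0 to 0.0951. A call has 1 to 12 rows; each row is the pose to reach, as a shift and turn from the pose commanded when the call began, along the tool's axes at that moment; what a row does not reach only later rows make up. A row lasts 1/10 s, in which the tool goes at most 50 mm and 8.59 degrees, less where a joint would pass 70% of its speed; a pose out of reach is approached as far as the arm can. A call with a gripper value outside its range is refused whole. The fingers move at their own pace and stop on an object; "grip_force" is the grip in N (left out, the last holds). Time passes only in rows, so rows that repeat a pose let the fingers close. It gives the time, the measured TCP pose, the force, the opening and the grip force at its end, in the units of the state.
- bot.get_obs(): the state, without advancing time (a new reading comes with each control period).
- get_image(name): name is "scene" or "side" or "wrist"; returns a dict with "image" (400x640x3 uint8, red, green, blue), "fov_y" (degrees; the focal length in pixels is half the picture's height over the tangent of half this angle, whatever the lens; pixels are square), "cx", "cy" (the principal point, pixels), "dist" ([k1, k2, p1, p2, k3] as OpenCV has them; the pictures are not rectified), "rvec" (rotation vector, rad) and "tvec" (3), from world to camera coordinates, as OpenCV has them. Camera axes: x right, y down, z forward; pixel columns grow to the right and rows downward; lengths in m; the calibration is good to about 2 mm. A picture is of the moment at which its call begins. There is no depth.
- bot.hand_in(): hands the job in; it is judged then, once.
The state is a dict: "t": time; "qpos": joint angles; "qd": joint speeds; "tau": joint torques, N m; "eef_pos": TCP position; "tcp_rot": TCP orientation; "ft_force": force on the tool from outside, world axes, zero at the start; "ft_torque": the same for the moment, N m; "opening": opening from 0.0 (shut) to 1.0 (fully open); "grip_force": force on a finger pad.
Only numpy, scipy, OpenCV 4.12 (cv2) and the standard library are available. Lean on these libraries where they do the work, as an engineer would, in place of code of your own. Each camera call takes 0.05 s, during which the arm holds its last target. There are 200 camera calls.

## Working session

There is one attempt and no reset: what is moved stays moved. The work goes in short steps, Python scripts to look and compute and a tool call to move; the robot and the scene stay as the last step left them, time stands still between calls to the robot, and variables do not carry over. Pictures are saved under pics/ and viewed, at most 10 in all, crops included, and the job is handed in when it is done.

Besides the shell and the picture viewer there is one more tool, called after "Request:" by a JSON object that holds its "api" and its "payload". jog_arm: Moves the arm, as the interface text tells. Its arguments: {"type":"object","properties":{"rows":{"type":"array"},"grip_force":{"type":"number"}},"required":["rows"]}

```bash
mkdir -p pics
cat > h.py <<'E'
import numpy as np, cv2, pickle
from station import bot, get_image
def K(d):
    f=200/np.tan(np.radians(d["fov_y"])/2)
    return np.array([[f,0,d["cx"]],[0,f,d["cy"]],[0,0,1.]])
def ray(d,uv):
    R=cv2.Rodrigues(np.array(d["rvec"],float))[0]; t=np.array(d["tvec"],float).ravel()
    p=cv2.undistortPoints(np.array(uv,float).reshape(-1,1,2),K(d),np.array(d["dist"],float)).reshape(-1,2)
    return -R.T@t,(R.T@np.c_[p,np.ones(len(p))].T).T
def onz(d,uv,z):
    o,r=ray(d,uv); return o+r*((z-o[2])/r[:,2])[:,None]
def proj(d,P):
    return cv2.projectPoints(np.array(P,float).reshape(-1,1,3),np.array(d["rvec"],float),np.array(d["tvec"],float),K(d),np.array(d["dist"],float))[0].reshape(-1,2)
def tri(d1,u1,d2,u2):
    o1,r1=ray(d1,u1);o2,r2=ray(d2,u2);out=[]
    for a,b in zip(r1,r2):
        s=np.linalg.lstsq(np.c_[a,-b],o2-o1,rcond=None)[0]; p=o1+a*s[0];q=o2+b*s[1]
        out.append(np.r_[(p+q)/2,np.linalg.norm(p-q)])
    return np.array(out)
def load(n): return pickle.load(open(f"pics/{n}.pkl","rb"))
def snap(n,name):
    d=get_image(n); pickle.dump(d,open(f"pics/{name}.pkl","wb"))
    cv2.imwrite(f"pics/{name}.png",d["image"][:,:,::-1]); return d
E
python3 - <<'E'
from h import *
for n in ("scene","side","wrist"): d=snap(n,n+"0"); print(n,d["fov_y"],ray(d,[[320,200]]))
o=bot.get_obs();print(o)
E
```

```text
scene 51.19324432587097 (array([1.36066962, 0.28398087, 0.69924615]), array([[-0.76731246, -0.34201829, -0.54264638]]))
side 47.94549123371461 (array([0.42674951, 0.59605281, 0.99119148]), array([[ 0.14569751, -0.61862639, -0.77209926]]))
wrist 59.592587588829126 (array([ 0.26614019, -0.57082297,  0.38526645]), array([[-0.27414277, -0.0749209 , -0.95885784]]))
{'t': 0.15, 'qpos': array([-1.36361387e+00,  4.91413392e-01,  1.55928412e+00, -2.07581732e-05,
        1.09172308e+00, -1.05592134e-01]), 'qd': array([ 2.33077277e-03, -3.53157686e-03, -1.80426211e-03, -6.20856778e-04,
       -1.78915807e-03,  9.78930102e-05]), 'tau': array([ 2.09830294e-03, -6.12896633e+01, -2.58277255e+01,  6.92867464e-02,
        4.73688589e-02, -8.30855879e-05]), 'eef_pos': array([ 0.19230111, -0.59451308,  0.2282095 ]), 'tcp_rot': array([-4.12965543e-04,  9.87795579e-01,  1.55755328e-01, -3.02152562e-05]), 'ft_force': array([-0.19247897,  0.180899  ,  0.1150531 ]), 'ft_torque': array([-0.04896424,  0.02904025,  0.02276172]), 'grip_force': 0.0, 'opening': 0.99681492585872}
```

View pics/scene0.png

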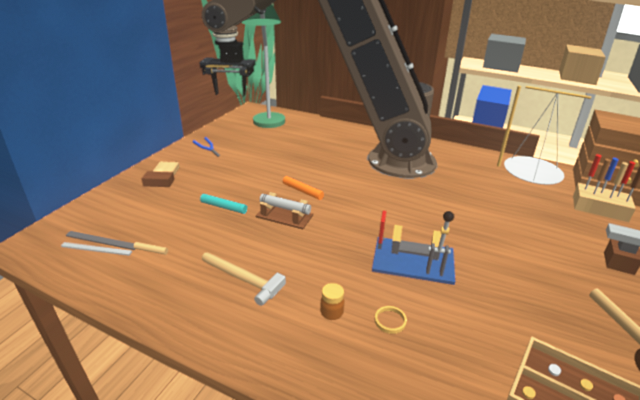

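View pics/side0.png

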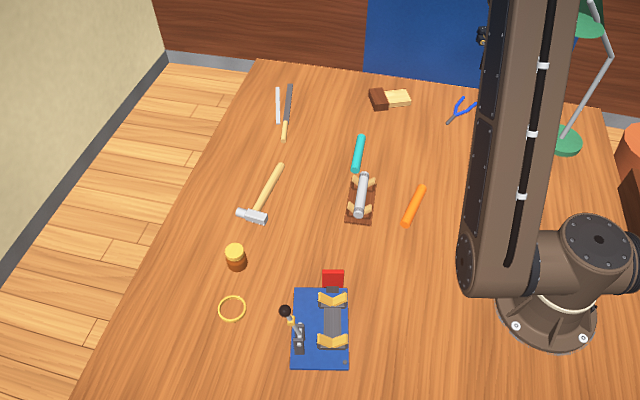

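Run:
```python
from h import *
s=load("side0")["image"][:,:,::-1]; c=load("scene0")["image"][:,:,::-1]
a=cv2.resize(s[255:380,270:370],None,fx=4,fy=4,interpolation=cv2.INTER_CUBIC)  #400x500
b=cv2.resize(s[160:235,330:390],None,fx=4,fy=4,interpolation=cv2.INTER_CUBIC)  #240x300
e=cv2.resize(c[205:290,365:465],None,fx=4,fy=4,interpolation=cv2.INTER_CUBIC) #400x340
f=cv2.resize(c[185:235,250:320],None,fx=4,fy=4,interpolation=cv2.INTER_CUBIC) #280x200
o=np.zeros((560,800,3),np.uint8);o[:500,:400]=a;o[:340,400:]=e;o[340:540,400:680]=f
cv2.imwrite("pics/c1.png",o)
```

```text
(no output)
```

View pics/c1.png

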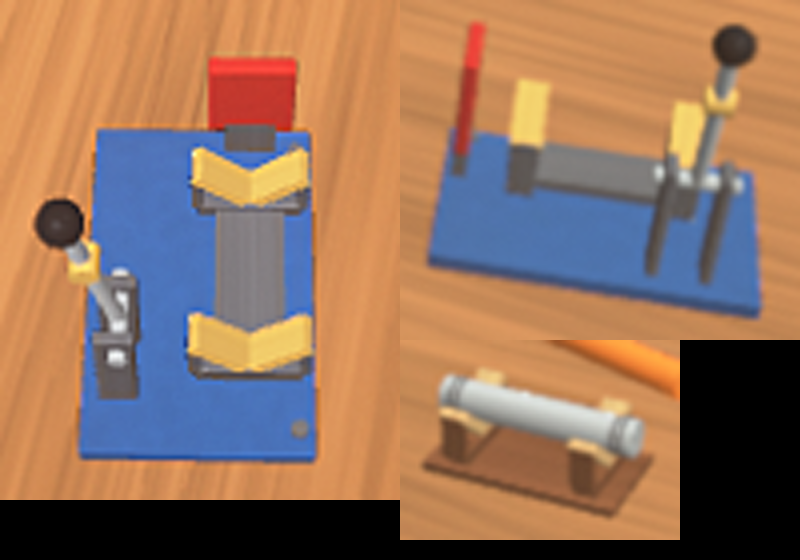

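Run:
```python
from h import *
S=load("side0");C=load("scene0")
def a(L): return [[270+u/4-.375,255+v/4-.375] for u,v in L]
def b(L): return [[365+(u-400)/4-.375,205+v/4-.375] for u,v in L]
s=onz(S,a([(97,129),(80,455),(315,457),(312,131)]),.012)
c=onz(C,b([(430,262),(759,302),(752,172),(450,130)]),.012)
M=np.array([[93,-100],[93,100],[-37,100],[-37,-100]])/1000.
for n,q in (("side",s),("scene",c)):
    q=q[:,:2]; print(n,q.round(4).tolist())
    m0=M.mean(0);q0=q.mean(0);U,_,V=np.linalg.svd((M-m0).T@(q-q0));R=(U@V).T
    print("yaw",np.degrees(np.arctan2(R[1,0],R[0,0])),"org",q0-R@m0,"res",((M-m0)@R.T+q0-q).round(4).tolist())
print("knob",tri(S,a([(59,223)]),C,b([(735,46)])))
for n,d,(x0,x1,y0,y1) in (("side",S,(345,380,165,225)),("scene",C,(255,315,188,222))):
    im=d["image"][y0:y1,x0:x1]; h=cv2.cvtColor(im,cv2.COLOR_RGB2HSV)
    m=((h[...,1]<70)&(h[...,2]>90)).astype(np.uint8)
    k,l,st,ce=cv2.connectedComponentsWithStats(m);i=1+st[1:,4].argmax();ys,xs=np.where(l==i)
    r=cv2.minAreaRect(np.c_[xs+x0,ys+y0].astype(np.float32));bx=cv2.boxPoints(r)
    e=sorted(range(4),key=lambda j:np.linalg.norm(bx[j]-bx[(j+1)%4]))
    mids=np.array([(bx[j]+bx[(j+1)%4])/2 for j in e[:2]])
    P=onz(d,mids,.045); print(n,r,mids.tolist(),P.round(4).tolist(),"mid",P.mean(0).round(4),"len",np.linalg.norm(P[0]-P[1]),"yaw of bar",np.degrees(np.arctan2(*(P[0]-P[1])[[0,1]])))
```

```text
side [[0.6117, 0.0931], [0.5689, 0.2884], [0.4441, 0.261], [0.4836, 0.0652]]
yaw 12.019185818713098 org [0.49966262 0.17110628] res [[-0.0002, -0.0005], [0.0009, -0.0001], [-0.0014, 0.0002], [0.0007, 0.0004]]
scene [[0.6164, 0.0946], [0.565, 0.2834], [0.4427, 0.2581], [0.487, 0.0647]]
yaw 13.572011319811015 org [0.50055434 0.1686101 ] res [[-0.002, -0.0014], [0.0025, 0.0042], [-0.0016, -0.0009], [0.001, -0.0019]]
knob [[0.58182488 0.23877993 0.19382007 0.00157697]]
side ((360.6500244140625, 194.4499969482422), (10.182336807250977, 47.658992767333984), 8.130102157592773) [[364.02001953125, 170.86000061035156], [357.280029296875, 218.0399932861328]] [[0.5062, -0.2964, 0.045], [0.4955, -0.124, 0.045]] mid [ 0.5008 -0.2102  0.045 ] len 0.1727786913281156 yaw of bar 176.43546062842154
scene ((284.9028625488281, 203.40069580078125), (51.890907287597656, 9.718501091003418), 13.626995086669922) [[259.6877746582031, 197.28794860839844], [310.1179504394531, 209.51344299316406]] [[0.5007, -0.2916, 0.045], [0.4922, -0.1326, 0.045]] mid [ 0.4965 -0.2121  0.045 ] len 0.15919505590011102 yaw of bar 176.93527587933605
```

```bash
cat >> h.py <<'E'
from scipy.spatial.transform import Rotation as Ro
def pose():
    o=bot.get_obs();q=o["tcp_rot"];R=Ro.from_quat([q[1],q[2],q[3],q[0]]).as_matrix();return o,np.array(o["eef_pos"]),R
def plan(p,yaw):
    o,e,R=pose(); y=np.degrees(np.arctan2(R[1,0],R[0,0]))
    print("t",o["t"],"tcp",e.round(4),"yaw",round(y,2),"F",o["ft_force"].round(2),"tilt",R[:,2].round(4))
    print("shift mm",(R.T@(np.array(p)-e)*1000).round(1),"turn",round(-(yaw-y),2))
E
python3 -c "
from h import *
plan([.499,-.225,.2],93.5)"
```

```text
t 0.15 tcp [ 0.1923 -0.5945  0.2282] yaw 17.92 F [-0.19  0.18  0.12] tilt [-2.e-04  8.e-04 -1.e+00]
shift mm [ 405.5 -257.2   28.4] turn -75.58
```

Request:
{"api": "jog_arm", "payload": {"rows": [0.034,-0.0215,0.002,-6.3,0.08,0.068,-0.043,0.005,-12.6,0.08,0.101,-0.064,0.007,-18.9,0.08,0.135,-0.086,0.009,-25.2,0.08,0.169,-0.107,0.012,-31.5,0.08,0.203,-0.129,0.014,-37.8,0.08,0.237,-0.15,0.017,-44.1,0.08,0.27,-0.171,0.019,-50.4,0.08,0.304,-0.193,0.021,-56.7,0.08,0.338,-0.214,0.024,-63,0.08,0.372,-0.236,0.026,-69.3,0.08,0.4055,-0.257,0.0285,-75.6,0.08]}}

```text
t: 1.35
eef_pos: [0.4999, -0.2239, 0.2]
tcp_rot: [-0.0, 0.683, 0.73, -0.0]
ft_force: [0.2, -1.1, 0.2]
opening: 0.842
grip_force: 0.0
```

Run:
```python
from h import *
plan([.499,-.225,.2],93.5)
d=snap("wrist","wrist1")
```

```text
t 1.35 tcp [ 0.4999 -0.2239  0.2   ] yaw 93.79 F [ 0.18 -1.1   0.19] tilt [-1.e-04 -0.e+00 -1.e+00]
shift mm [-1.1 -1.  -0. ] turn 0.29
```

View pics/wrist1.png

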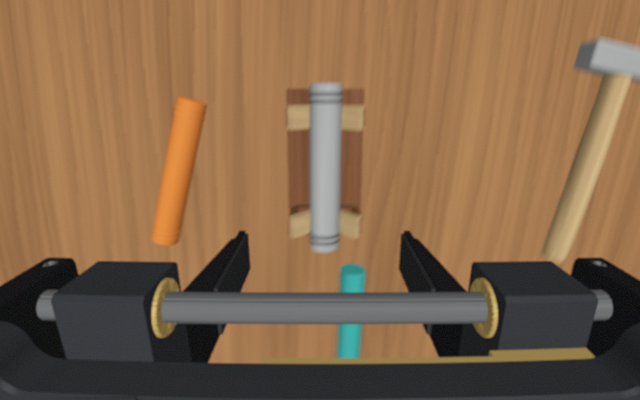

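Run:
```python
from h import *
d=load("wrist1");print(ray(d,[[320,200]]))
im=d["image"];h=cv2.cvtColor(im,cv2.COLOR_RGB2HSV)
m=(h[...,1]<60)&(h[...,2]>80);m[:70]=0;m[258:]=0;m[:,:295]=0;m[:,360:]=0
ys,xs=np.where(m);print(ys.min(),ys.max(),m.sum())
L=[]
for y in range(100,235,5):
    x=np.where(m[y])[0]
    if len(x)>20:L.append([(x.min()+x.max())/2,y])
v=onz(d,L,.045);p=np.polyfit(v[:,1],v[:,0],1);print("axis x=",p,"yaw",-np.degrees(np.arctan(p[0])),"rms",np.std(v[:,0]-np.polyval(p,v[:,1])))
for z in(.045,.055):print(z,onz(d,[[326,ys.min()],[325,ys.max()+1]],z))
```

```text
(array([ 0.49372865, -0.14578833,  0.35713107]), array([[ 0.00691741, -0.28394307, -0.95890784]]))
83 252 5139
axis x= [-0.06022571  0.48592494] yaw 3.446515761129696 rms 0.0002616905497791042
0.045 [[ 0.49451462 -0.13393574  0.045     ]
 [ 0.50424229 -0.29173752  0.045     ]]
0.055 [[ 0.49448944 -0.13431547  0.055     ]
 [ 0.50390546 -0.28706163  0.055     ]]
```

Request:
{"api": "jog_arm", "payload": {"rows": [0,0,0.03,0.3,0.062,0,0,0.065,0.3,0.062,0,0,0.1,0.3,0.062,0,0,0.125,0.3,0.062,0,0,0.125,0.3,0.062,0,0,0.125,0.3,0.062], "grip_force": 40}}

```text
t: 2.0
eef_pos: [0.4992, -0.2255, 0.0755]
tcp_rot: [-0.0, 0.687, 0.727, -0.0]
ft_force: [-0.4, 0.5, -0.2]
opening: 0.648
grip_force: 0.0
```

Run:
```python
from h import *
plan([.4993,-.2227,.040],93.45)
```

```text
t 2.0 tcp [ 0.4992 -0.2255  0.0755] yaw 93.21 F [-0.35  0.52 -0.24] tilt [-4.e-04  2.e-04 -1.e+00]
shift mm [ 2.8  0.3 35.5] turn -0.24
```

Request:
{"api": "jog_arm", "payload": {"rows": [0.003,0.0003,0.015,-0.2,0.062,0.003,0.0003,0.03,-0.2,0.062,0.003,0.0003,0.0355,-0.2,0.06,0.003,0.0003,0.0355,-0.2,0.02,0.003,0.0003,0.0355,-0.2,0.02,0.003,0.0003,0.0355,-0.2,0.02,0.003,0.0003,0.0355,-0.2,0.02,0.003,0.0003,0.0355,-0.2,0.02], "grip_force": 45}}

```text
t: 2.8
eef_pos: [0.4989, -0.2225, 0.04]
tcp_rot: [-0.0, 0.686, 0.728, -0.0]
ft_force: [-1.0, -1.6, 4.1]
opening: 0.284
grip_force: 45.0
```

Request:
{"api": "jog_arm", "payload": {"rows": [0,0,-0.02,0,0.02,0,0,-0.05,0,0.02,0,0,-0.09,0,0.02,0,0,-0.13,0,0.02,0,0,-0.16,0,0.02,0,0,-0.16,0,0.02]}}

```text
t: 3.4
eef_pos: [0.5002, -0.2229, 0.2032]
tcp_rot: [0.003, 0.686, 0.728, 0.001]
ft_force: [0.4, 0.2, -4.1]
opening: 0.285
grip_force: 45.0
```

Run:
```python
from h import *
plan([.5013,.1646,.200],102.2)
```

```text
t 3.4 tcp [ 0.5002 -0.2229  0.2032] yaw 93.43 F [ 0.36  0.23 -4.09] tilt [ 0.0053 -0.0033 -1.    ]
shift mm [386.8  24.2   2. ] turn -8.77
```

Request:
{"api": "jog_arm", "payload": {"rows": [0.03,0.002,0,-0.8,0.02,0.065,0.004,0,-1.6,0.02,0.1,0.006,0,-2.4,0.02,0.14,0.009,0,-3.2,0.02,0.18,0.011,0,-4,0.02,0.22,0.014,0,-4.8,0.02,0.26,0.016,0,-5.6,0.02,0.3,0.019,0,-6.4,0.02,0.335,0.021,0,-7.4,0.02,0.365,0.023,0,-8.4,0.02,0.387,0.024,0,-8.8,0.02,0.387,0.024,0,-8.8,0.02]}}

```text
t: 4.6
eef_pos: [0.4992, 0.1674, 0.1979]
tcp_rot: [-0.001, 0.627, 0.779, -0.001]
ft_force: [0.7, -0.5, -5.0]
opening: 0.287
grip_force: 45.0
```

Request:
{"api": "jog_arm", "payload": {"rows": [0,0,0,0,0.02,0,0,0,0,0.02]}}

```text
t: 4.8
eef_pos: [0.4998, 0.1646, 0.1988]
tcp_rot: [-0.0, 0.628, 0.778, -0.001]
ft_force: [0.8, 0.3, -4.2]
opening: 0.29
grip_force: 45.0
```

Run:
```python
from h import *
plan([.5013,.1646,.200],102.2)
snap("side","side2")
d=snap("wrist","wrist2")
```

```text
t 4.8 tcp [0.4998 0.1646 0.1988] yaw 102.19 F [ 0.81  0.28 -4.25] tilt [-1.3e-03 -5.0e-04 -1.0e+00]
shift mm [-0.3  1.5 -1.2] turn -0.01
```

View pics/wrist2.png

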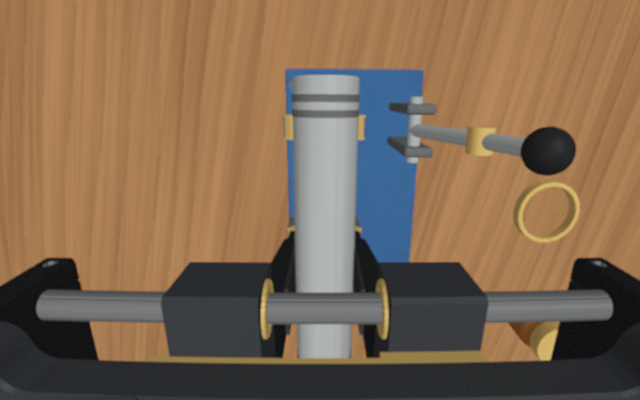

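Run:
```python
from h import *
d=load("wrist2");im=d["image"];h=cv2.cvtColor(im,cv2.COLOR_RGB2HSV)
m=(h[...,0]>95)&(h[...,0]<130)&(h[...,1]>120)&(h[...,2]>60)
m[:,:270]=0;m[:,440:]=0
L=[];Rr=[];T=[]
for y in range(80,225,4):
    x=np.where(m[y])[0]
    L.append([x.min()-.5,y])
    if y<95 or y>165: Rr.append([x.max()+.5,y])
for x in list(range(295,325,6))+list(range(365,415,6)):
    T.append([x,np.where(m[:,x])[0].min()-.5])
def fit(P,ax): # ax: fit coordinate ax against other
    v=onz(d,P,.012)[:,:2];c=v.mean(0);u=np.linalg.svd(v-c)[2][0];
    r=np.abs((v-c)@[-u[1],u[0]]);k=r<.0015;v=v[k];c=v.mean(0);u=np.linalg.svd(v-c)[2][0];return c,u*np.sign(u[1-ax]),r.max()
for n,P,ax in(("L(-x)",L,0),("R(+x)",Rr,0),("T(+y)",T,1)):
    c,u,r=fit(P,ax);print(n,c,np.degrees(np.arctan2(u[1],u[0])),r)
    if n[0]=="L":cl,ul=c,u
    if n[0]=="R":cr=c
    if n[0]=="T":ct=c
for yaw in (11.8,12.2,12.6):
    a=np.radians(yaw);X=np.array([np.cos(a),np.sin(a)]);Y=np.array([-X[1],X[0]])
    print(yaw,"width",(cr-cl)@X,"org from L",((cl@X+.037)*X+(ct@Y-.1)*Y).round(4),"from R",((cr@X-.093)*X+(ct@Y-.1)*Y).round(4))
# bar
hs=(h[...,1]<45)&(h[...,2]>60);B=[]
for y in range(130,225,5):
    x=np.where(hs[y,285:370])[0]+285;B.append([(x.min()+x.max())/2,y])
print(np.array(B)[::4].tolist())
v=onz(d,B,.204);c=v.mean(0);u=np.linalg.svd(v-c)[2][0];u*=np.sign(u[1]);print("bar",c,u,np.degrees(np.arctan2(u[1],u[0])))
ye=np.where(hs[:,326])[0];print("end row",ye[ye>60].min())
print(onz(d,[[326,ye[ye>60].min()]],.212))
# V tips
ym=(h[...,0]>14)&(h[...,0]<32)&(h[...,1]>90)&(h[...,2]>120);ym[:,:270]=0;ym[:,380:]=0;ym[:105]=0;ym[150:]=0
# distinct from wood: within blue neighbourhood
for y in(119,123,127,131,135): 
    x=np.where(ym[y])[0];print(y,x[(x>276)&(x<296)],x[(x>355)&(x<372)])
```

```text
L(-x) [nan nan] 0.0 0.06172908298653402
R(+x) [0.58717505 0.18683129] 101.8527621677033 0.0004808545224197897
T(+y) [0.50951906 0.27214397] 11.801220232569694 0.000539947714599396
11.8 width nan org from L [nan nan] from R [0.4963 0.1672]
12.2 width nan org from L [nan nan] from R [0.4963 0.167 ]
12.6 width nan org from L [nan nan] from R [0.4964 0.1667]
[[329.0, 130.0], [321.5, 150.0], [324.5, 170.0], [321.5, 190.0], [324.5, 210.0]]
bar [0.48934695 0.20800091 0.204     ] [-1.83788204e-01  9.82965867e-01 -4.54724087e-29] 100.59049027435182
end row 75
[[0.48131321 0.24939507 0.212     ]]
119 [280 281 285 286 287 288 289 290 291 292] [359 360 361 362 363]
123 [277 278 279 280 285 286 287 288 289 290 291 292] [359 360 361 362 363]
127 [279 280 282 285 286 287 288 289 290 291 292] [358 359 360 361 362 363]
131 [277 278 279 280 281 282 286 287 288 289 290 291 292] [358 359 360 361 362 363]
135 [277 278 279 280 281 282 285 286 287 288 289 290 291 292] [358 359 360 361 362]<stdin>:14: RuntimeWarning: Mean of empty slice.
  ret = um.true_divide(
```

Run:
```python
from h import *
d=load("wrist2");im=d["image"];h=cv2.cvtColor(im,cv2.COLOR_RGB2HSV)
m=(h[...,0]>95)&(h[...,0]<130)&(h[...,1]>120)&(h[...,2]>60)
for y in list(range(76,112,6))+list(range(150,216,10)):
    x=np.where(m[y,280:296])[0]
    if len(x):
        p=onz(d,[[280+x.min()-.5,y]],.012)[0]; X=np.array([np.cos(np.radians(11.9)),np.sin(np.radians(11.9))]); print(y,280+x.min(),"X coord of left edge+37:",(p[:2]@X+.037).round(4))
print("R org X", np.array([.4963,.1671])@X, "side",np.array([.4997,.1711])@X,"scene",np.array([.5006,.1686])@X,"bar/tcp",np.array([.4998,.1646])@X)
for z in(.062,.068,.074):
    p=onz(d,[[284.5,127],[363.7,127]],z)[:,:2];print(z,p@X,(p@X).mean(), np.ptp(p@X))
S=load("side2");
for n in("side0",):
    D=load(n)
    a=lambda L:[[270+u/4-.375,255+v/4-.375] for u,v in L]
    # V tip corners upper edges, and valley line in the side crop
    q=onz(D,a([(193,150),(308,150),(190,316),(310,317)]),.068)[:,:2];print(q@X,q@[-X[1],X[0]])
o,r=ray(D,[[320,320]]);print("view dir side",r)
```

```text
76 287 X coord of left edge+37: 0.5232
82 287 X coord of left edge+37: 0.523
88 287 X coord of left edge+37: 0.5229
94 287 X coord of left edge+37: 0.5228
100 287 X coord of left edge+37: 0.5227
106 287 X coord of left edge+37: 0.5226
150 288 X coord of left edge+37: 0.5226
160 289 X coord of left edge+37: 0.5233
170 289 X coord of left edge+37: 0.5231
180 289 X coord of left edge+37: 0.5229
190 289 X coord of left edge+37: 0.5226
200 290 X coord of left edge+37: 0.5234
210 290 X coord of left edge+37: 0.5232
R org X 0.5200907286857894 side 0.524242475976722 scene 0.524607623599822 bar/tcp 0.5229999996701541
0.062 [0.48877369 0.55453351] 0.5216535974032163 0.06575981808950493
0.068 [0.48944792 0.55386658] 0.5216572476999556 0.0644186578240295
0.074 [0.49012215 0.55319965] 0.521660897996695 0.06307749755855407
[0.55781705 0.49222204 0.55716685 0.49271661] [0.00775976 0.00670333 0.10738646 0.10695472]
view dir side [[ 0.099483   -0.41694413 -0.94319351]]
```

Request:
{"api": "jog_arm", "payload": {"rows": [0,0.0005,0.03,0.2,0.02,0,0.0005,0.065,0.2,0.02,0,0.0005,0.1,0.2,0.02,0,0.0005,0.12,0.2,0.02,0,0.0005,0.127,0.2,0.02,0,0.0005,0.13,0.2,0.02,0,0.0005,0.132,0.2,0.02,0,0.0005,0.132,0.2,0.02,0,0.0005,0.132,0.2,0.02]}}

```text
t: 5.8
eef_pos: [0.5009, 0.1655, 0.0685]
tcp_rot: [0.0, 0.629, 0.777, 0.001]
ft_force: [-0.0, -0.9, -3.9]
opening: 0.283
grip_force: 45.0
```

Request:
{"api": "jog_arm", "payload": {"rows": [0,0,0.0007,0,0.02,0,0,0.0014,0,0.02,0,0,0.002,0,0.02,0,0,0.002,0,0.02]}}

```text
t: 6.2
eef_pos: [0.5005, 0.1655, 0.0656]
tcp_rot: [0.0, 0.629, 0.777, -0.0]
ft_force: [-0.4, -0.1, -4.2]
opening: 0.285
grip_force: 45.0
```

Request:
{"api": "jog_arm", "payload": {"rows": [0,0,0.0007,0,0.02,0,0,0.0014,0,0.02,0,0,0.002,0,0.02,0,0,0.002,0,0.02]}}

```text
t: 6.6
eef_pos: [0.5005, 0.1655, 0.0635]
tcp_rot: [-0.0, 0.629, 0.777, -0.0]
ft_force: [0.3, -1.0, -4.8]
opening: 0.291
grip_force: 45.0
```

Request:
{"api": "jog_arm", "payload": {"rows": [0,0,0.0006,0,0.02,0,0,0.0012,0,0.02,0,0,0.0018,0,0.02,0,0,0.0018,0,0.02]}}

```text
t: 7.0
eef_pos: [0.5006, 0.1655, 0.0617]
tcp_rot: [0.0, 0.629, 0.777, -0.0]
ft_force: [0.4, 0.6, -3.7]
opening: 0.286
grip_force: 45.0
```

Request:
{"api": "jog_arm", "payload": {"rows": [0,0,0.0005,0,0.02,0,0,0.001,0,0.02,0,0,0.0015,0,0.02,0,0,0.0015,0,0.02]}}

```text
t: 7.4
eef_pos: [0.5005, 0.1655, 0.0602]
tcp_rot: [0.0, 0.629, 0.777, -0.0]
ft_force: [-0.4, -0.9, -5.1]
opening: 0.282
grip_force: 45.0
```

Request:
{"api": "jog_arm", "payload": {"rows": [0,0,0.0005,0,0.02,0,0,0.001,0,0.02,0,0,0.0015,0,0.02,0,0,0.0015,0,0.02]}}

```text
t: 7.8
eef_pos: [0.5005, 0.1655, 0.0587]
tcp_rot: [-0.0, 0.629, 0.777, -0.0]
ft_force: [0.1, -0.0, -4.5]
opening: 0.282
grip_force: 45.0
```

Request:
{"api": "jog_arm", "payload": {"rows": [0,0,0.0005,0,0.02,0,0,0.001,0,0.02,0,0,0.0015,0,0.02,0,0,0.0015,0,0.02]}}

```text
t: 8.2
eef_pos: [0.5006, 0.1655, 0.0572]
tcp_rot: [0.0, 0.629, 0.777, -0.0]
ft_force: [-0.7, -0.2, -3.6]
opening: 0.286
grip_force: 45.0
```

Request:
{"api": "jog_arm", "payload": {"rows": [0,0,0.0005,0,0.02,0,0,0.001,0,0.02,0,0,0.001,0,0.02]}}

```text
t: 8.5
eef_pos: [0.5005, 0.1655, 0.0562]
tcp_rot: [0.0, 0.629, 0.777, -0.0]
ft_force: [-0.2, 0.9, -5.0]
opening: 0.283
grip_force: 45.0
```

Request:
{"api": "jog_arm", "payload": {"rows": [0,0,0.0005,0,0.02,0,0,0.001,0,0.02,0,0,0.001,0,0.02]}}

```text
t: 8.8
eef_pos: [0.5005, 0.1655, 0.0552]
tcp_rot: [0.0, 0.629, 0.777, -0.0]
ft_force: [-0.7, 1.1, -4.3]
opening: 0.286
grip_force: 45.0
```

Request:
{"api": "jog_arm", "payload": {"rows": [0,0,0.0005,0,0.02,0,0,0.001,0,0.02,0,0,0.001,0,0.02]}}

```text
t: 9.1
eef_pos: [0.5006, 0.1655, 0.0542]
tcp_rot: [0.0, 0.629, 0.777, -0.0]
ft_force: [-0.4, -0.5, -3.4]
opening: 0.286
grip_force: 45.0
```

Request:
{"api": "jog_arm", "payload": {"rows": [0,0,0.0005,0,0.02,0,0,0.001,0,0.02,0,0,0.001,0,0.02]}}

```text
t: 9.4
eef_pos: [0.5005, 0.1655, 0.0532]
tcp_rot: [0.0, 0.629, 0.777, -0.0]
ft_force: [-0.8, -0.0, -3.7]
opening: 0.287
grip_force: 45.0
```

Request:
{"api": "jog_arm", "payload": {"rows": [0,0,0.0005,0,0.02,0,0,0.001,0,0.02,0,0,0.001,0,0.02]}}

```text
t: 9.7
eef_pos: [0.5005, 0.1655, 0.0523]
tcp_rot: [-0.0, 0.629, 0.777, -0.0]
ft_force: [-0.7, 0.2, -2.7]
opening: 0.288
grip_force: 45.0
```

Request:
{"api": "jog_arm", "payload": {"rows": [0,0,0.0003,0,0.02,0,0,0.0006,0,0.02,0,0,0.0006,0,0.02]}}

```text
t: 10.0
eef_pos: [0.5003, 0.1654, 0.0518]
tcp_rot: [-0.0, 0.629, 0.777, -0.0]
ft_force: [-2.8, -0.5, 1.5]
opening: 0.285
grip_force: 45.0
```

Request:
{"api": "jog_arm", "payload": {"rows": [0,0,0.0003,0,0.02,0,0,0.0006,0,0.02,0,0,0.0006,0,0.02]}}

```text
t: 10.3
eef_pos: [0.5001, 0.1654, 0.0515]
tcp_rot: [-0.0, 0.629, 0.777, -0.0]
ft_force: [-6.2, -1.9, 9.6]
opening: 0.286
grip_force: 45.0
```

Request:
{"api": "jog_arm", "payload": {"rows": [0,-0.0004,0,0,0.02,0,-0.0008,0,0,0.02,0,-0.0008,0,0,0.02]}}

```text
t: 10.6
eef_pos: [0.4997, 0.1653, 0.0512]
tcp_rot: [0.0, 0.629, 0.777, -0.0]
ft_force: [-4.8, -0.3, 4.6]
opening: 0.286
grip_force: 45.0
```

Request:
{"api": "jog_arm", "payload": {"rows": [0,-0.0004,0,0,0.02,0,-0.0008,0,0,0.02,0,-0.0008,0,0,0.02]}}

```text
t: 10.9
eef_pos: [0.4995, 0.1652, 0.0511]
tcp_rot: [0.0, 0.629, 0.777, 0.0]
ft_force: [0.3, 1.6, 0.7]
opening: 0.283
grip_force: 45.0
```

Now Fx ≈ 0; press further down.

Request:
{"api": "jog_arm", "payload": {"rows": [0,0,0.0003,0,0.02,0,0,0.0006,0,0.02,0,0,0.0006,0,0.02]}}

```text
t: 11.2
eef_pos: [0.4994, 0.1652, 0.051]
tcp_rot: [0.0, 0.629, 0.777, 0.0]
ft_force: [-1.2, 0.6, 5.8]
opening: 0.285
grip_force: 45.0
```

Run:
```python
from h import *
plan([.5,.165,.05],101.9); print(bot.get_obs()["ft_torque"])
```

```text
t 11.2 tcp [0.4994 0.1652 0.051 ] yaw 102.03 F [-1.24  0.59  5.82] tilt [ 1.1e-03  1.0e-04 -1.0e+00]
shift mm [-0.3  0.5  1. ] turn 0.13
[0.08942967 0.0552877  0.23470166]
```

Request:
{"api": "jog_arm", "payload": {"rows": [0,-0.0001,0.0004,0,0.02,0,-0.0001,0.0008,0,0.02,0,-0.0001,0.0008,0,0.02]}}

```text
t: 11.5
eef_pos: [0.4995, 0.1652, 0.0509]
tcp_rot: [0.001, 0.629, 0.777, 0.001]
ft_force: [-3.1, 0.0, 16.7]
opening: 0.282
grip_force: 45.0
```

Request:
{"api": "jog_arm", "payload": {"rows": [0,0,0,0,0.02,0,0,0,0,0.02,0,0,0,0,0.02,0,-0.0002,0,0,0.02]}}

```text
t: 11.9
eef_pos: [0.4994, 0.1652, 0.0509]
tcp_rot: [0.001, 0.629, 0.777, 0.001]
ft_force: [-3.1, 0.3, 16.1]
opening: 0.289
grip_force: 45.0
```

Request:
{"api": "jog_arm", "payload": {"rows": [0,0,-0.0005,0,0.02,0,0,-0.0008,0,0.02,-0.001,0,-0.0008,0,0.02,-0.002,0,-0.0008,0,0.02,-0.003,0,-0.0008,0,0.02,-0.004,0,-0.0008,0,0.02,-0.005,0,-0.0008,0,0.02]}}

```text
t: 12.6
eef_pos: [0.5003, 0.1607, 0.0509]
tcp_rot: [0.0, 0.629, 0.777, 0.001]
ft_force: [0.1, 6.0, 8.0]
opening: 0.282
grip_force: 45.0
```

Request:
{"api": "jog_arm", "payload": {"rows": [-0.001,0,-0.0003,0,0.02,-0.002,0,-0.0003,0,0.02,-0.003,0,-0.0003,0,0.02,-0.004,0,-0.0003,0,0.02,-0.004,0,-0.0003,0,0.02]}}

```text
t: 13.1
eef_pos: [0.5012, 0.1563, 0.0509]
tcp_rot: [0.001, 0.629, 0.777, 0.001]
ft_force: [3.2, 3.0, 4.3]
opening: 0.282
grip_force: 45.0
```

Request:
{"api": "jog_arm", "payload": {"rows": [-0.0007,0.0002,0,0,0.02,-0.0014,0.0002,0,0,0.02,-0.0021,0.0002,0,0,0.02,-0.0028,0.0003,0,0,0.02,-0.0028,0.0003,0,0,0.02]}}

```text
t: 13.6
eef_pos: [0.5018, 0.1537, 0.051]
tcp_rot: [0.0, 0.629, 0.777, 0.0]
ft_force: [2.6, 4.4, 4.7]
opening: 0.286
grip_force: 45.0
```

Request:
{"api": "jog_arm", "payload": {"rows": [-0.0006,0.0002,0,0,0.02,-0.0012,0.0002,0,0,0.02,-0.0018,0.0002,0,0,0.02,-0.0018,0.0002,0,0,0.02]}}

```text
t: 14.0
eef_pos: [0.5021, 0.152, 0.0509]
tcp_rot: [0.0, 0.629, 0.777, 0.0]
ft_force: [0.6, 4.7, 6.0]
opening: 0.285
grip_force: 45.0
```

Request:
{"api": "jog_arm", "payload": {"rows": [-0.0006,0.0001,0,0,0.02,-0.0012,0.0001,0,0,0.02,-0.0012,0.0001,0,0,0.02]}}

```text
t: 14.3
eef_pos: [0.5024, 0.1509, 0.0509]
tcp_rot: [0.0, 0.629, 0.777, 0.0]
ft_force: [1.3, 4.3, 6.7]
opening: 0.284
grip_force: 45.0
```

Request:
{"api": "jog_arm", "payload": {"rows": [-0.0006,0.0001,0,0,0.02,-0.0012,0.0001,0,0,0.02,-0.0012,0.0001,0,0,0.02]}}

```text
t: 14.6
eef_pos: [0.5027, 0.1497, 0.0509]
tcp_rot: [-0.0, 0.629, 0.777, 0.0]
ft_force: [0.2, 4.1, 6.6]
opening: 0.287
grip_force: 45.0
```

Request:
{"api": "jog_arm", "payload": {"rows": [-0.0006,0.0001,0,0,0.02,-0.0012,0.0001,0,0,0.02,-0.0012,0.0001,0,0,0.02]}}

```text
t: 14.9
eef_pos: [0.5029, 0.1485, 0.0509]
tcp_rot: [-0.0, 0.629, 0.777, -0.0]
ft_force: [0.1, 3.4, 7.4]
opening: 0.288
grip_force: 45.0
```

Request:
{"api": "jog_arm", "payload": {"rows": [-0.0006,0.0001,0,0,0.02,-0.0012,0.0001,0,0,0.02,-0.0012,0.0001,0,0,0.02]}}

```text
t: 15.2
eef_pos: [0.5032, 0.1474, 0.0509]
tcp_rot: [-0.0, 0.629, 0.777, -0.0]
ft_force: [-0.7, 5.2, 8.1]
opening: 0.285
grip_force: 45.0
```

Request:
{"api": "jog_arm", "payload": {"rows": [-0.0006,0.0001,0,0,0.02,-0.0012,0.0001,0,0,0.02,-0.0012,0.0001,0,0,0.02]}}

```text
t: 15.5
eef_pos: [0.5032, 0.1473, 0.0509]
tcp_rot: [-0.001, 0.629, 0.777, 0.0]
ft_force: [-3.4, 16.4, 7.5]
opening: 0.29
grip_force: 45.0
```

Request:
{"api": "jog_arm", "payload": {"rows": [-0.0003,0,0,0,0.02,-0.0003,0,0,0,0.02,-0.0003,0,0,0,0.02,-0.0003,0,0,0,0.02]}}

```text
t: 15.9
eef_pos: [0.5032, 0.1473, 0.0509]
tcp_rot: [-0.001, 0.629, 0.777, 0.0]
ft_force: [-2.7, 17.8, 7.2]
opening: 0.285
grip_force: 45.0
```

Request:
{"api": "jog_arm", "payload": {"rows": [0.0006,0,-0.0005,0,0.02,0.0006,0,-0.0005,0,0.06,0.0006,0,-0.0005,0,0.06,0.0006,0,-0.0005,0,0.06,0.0006,0,-0.0005,0,0.06]}}

```text
t: 16.4
eef_pos: [0.5035, 0.1461, 0.0511]
tcp_rot: [-0.0, 0.629, 0.777, -0.0]
ft_force: [0.4, -1.1, -0.3]
opening: 0.567
grip_force: 0.0
```

Request:
{"api": "jog_arm", "payload": {"rows": [0,0,-0.01,0,0.06,0,0,-0.04,0,0.06,0,0,-0.08,0,0.06,0,0,-0.12,0,0.03,0,0,-0.16,0,0.0,0,0,-0.2,0,0.0,-0.02,0,-0.22,0,0.0,-0.02,0,-0.22,0,0,-0.02,0,-0.22,0,0]}}

```text
t: 17.3
eef_pos: [0.5075, 0.1267, 0.2715]
tcp_rot: [0.0, 0.63, 0.777, 0.0]
ft_force: [-0.2, 0.2, 0.4]
opening: 0.179
grip_force: 0.0
```

Run:
```python
from h import *
plan([.5,.165,.27],101.9)
w=snap("wrist","wrist3")["image"][:,:,::-1];s=snap("side","side3")["image"][:,:,::-1];c=snap("scene","scene3")["image"][:,:,::-1]
o=np.zeros((600,800,3),np.uint8)
o[:300,:480]=cv2.resize(w,(480,300),interpolation=cv2.INTER_AREA)
o[300:600,:400]=cv2.resize(c[200:290,350:470],(400,300),interpolation=cv2.INTER_CUBIC)
o[100:600,480:800]=cv2.resize(s[255:380,275:355],(320,500),interpolation=cv2.INTER_CUBIC)
cv2.imwrite("pics/c3.png",o)
```

```text
t 17.3 tcp [0.5075 0.1267 0.2715] yaw 101.96 F [-0.21  0.18  0.41] tilt [ 3.e-04  1.e-04 -1.e+00]
shift mm [39.   0.6  1.5] turn 0.06
```

View pics/c3.png

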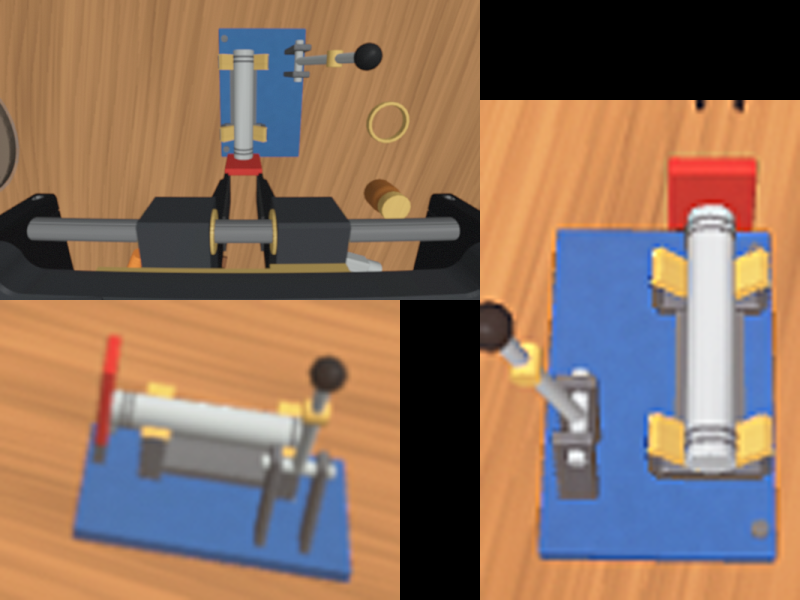

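Run:
```python
from h import *
W=load("wrist3");S=load("side3");C=load("scene3")
def dark(d,box):
    x0,x1,y0,y1=box;im=d["image"][y0:y1,x0:x1];m=(im.max(2)<75).astype(np.uint8)
    k,l,st,ce=cv2.connectedComponentsWithStats(m);i=1+st[1:,4].argmax();print(st[i]);return [list(ce[i]+[x0,y0])]
w=dark(W,(460,530,40,110));s=dark(S,(270,300,295,325));c=dark(C,(436,462,204,232));print(w,s,c)
a=np.radians(12);O=np.array([.4986,.1687]);R=np.array([[np.cos(a),-np.sin(a)],[np.sin(a),np.cos(a)]])
for n,p in (("WS",tri(W,w,S,s)),("WC",tri(W,w,C,c)),("SC",tri(S,s,C,c))): print(n,p.round(4),"fix",(R.T@(p[0,:2]-O)).round(4))
for th in(20,12):
    k=[.07+.115*np.sin(np.radians(th)),.05];P=np.r_[R@k+O,.08+.115*np.cos(np.radians(th))];print(th,P.round(4),proj(W,P),proj(S,P),proj(C,P))
```

```text
[  12   18   37   36 1038]
[ 2 11 11 11 85]
[ 8 14  9  9 63]
[[np.float64(490.1271676300578), np.float64(75.26493256262043)]] [[np.float64(277.2470588235294), np.float64(311.15294117647056)]] [[np.float64(447.76190476190476), np.float64(221.96825396825398)]]
WS [[0.5961 0.2408 0.1855 0.0009]] fix [0.1104 0.0503]
WC [[5.947e-01 2.404e-01 1.879e-01 3.000e-04]] fix [0.1089 0.0502]
SC [[0.5959 0.241  0.1883 0.0016]] fix [0.1102 0.0505]
20 [0.5951 0.2403 0.1881] [[490.87027802  75.76387874]] [[277.8781678  310.58937723]] [[447.79039907 222.0174985 ]]
12 [0.5801 0.2371 0.1925] [[470.70468604  75.00665632]] [[285.70076812 309.71913757]] [[447.93610449 216.2470869 ]]
```

Run:
```python
from h import *
plan([.640,.250,.189],102)
```

```text
t 17.45 tcp [0.5073 0.1271 0.2702] yaw 102.03 F [-0.13 -0.59 -0.79] tilt [-2.1e-03 -3.0e-04 -1.0e+00]
shift mm [ 92.5 155.6  80.9] turn 0.03
```

Request:
{"api": "jog_arm", "payload": {"rows": [0.016,0.025,0,0,0,0.035,0.055,0,0,0,0.055,0.09,0,0,0,0.075,0.122,0,0,0,0.088,0.146,0,0,0,0.0925,0.1555,0,0,0,0.0925,0.1555,0.025,0,0,0.0925,0.1555,0.055,0,0,0.0925,0.1555,0.077,0,0,0.0925,0.1555,0.082,0,0,0.0925,0.1555,0.082,0,0,0.0925,0.1555,0.082,0,0]}}

```text
t: 18.65
eef_pos: [0.641, 0.2497, 0.1905]
tcp_rot: [0.0, 0.629, 0.777, 0.001]
ft_force: [0.7, -0.9, 0.1]
opening: 0.004
grip_force: 0.0
```

Approach the knob: move −tool-y.

Request:
{"api": "jog_arm", "payload": {"rows": [0,-0.006,0.0,0,0,0,-0.012,0.0,0,0,0,-0.016,0.0,0,0,0,-0.02,0.0,0,0,0,-0.024,0.0,0,0,0,-0.028,0.0,0,0,0,-0.032,0.0,0,0]}}

```text
t: 19.35
eef_pos: [0.61, 0.2432, 0.19]
tcp_rot: [0.001, 0.629, 0.777, 0.001]
ft_force: [4.9, 0.4, 3.9]
opening: 0.006
grip_force: 2.2
```

Request:
{"api": "jog_arm", "payload": {"rows": [0,-0.005,0.0,0,0,0,-0.01,0.0,0,0,0,-0.015,0.0,0,0,0,-0.02,0.0,0,0,0,-0.025,0.0,0,0]}}

```text
t: 19.85
eef_pos: [0.5842, 0.2377, 0.1891]
tcp_rot: [-0.0, 0.629, 0.777, -0.0]
ft_force: [2.8, 0.0, 2.1]
opening: 0.007
grip_force: 1.2
```

Request:
{"api": "jog_arm", "payload": {"rows": [0,-0.005,0.0,0,0,0,-0.01,0.0,0,0,0,-0.015,0.0,0,0,0,-0.02,0.0,0,0,0,-0.025,0.0,0,0,0,-0.03,0,0,0,0,-0.034,0,0,0]}}

```text
t: 20.55
eef_pos: [0.551, 0.2306, 0.189]
tcp_rot: [-0.0, 0.629, 0.777, -0.0]
ft_force: [1.0, 1.1, -0.1]
opening: 0.005
grip_force: 0.4
```

Run:
```python
from h import *
plan([.5,.25,.189],102)
d=snap("wrist","wrist4")
w=d["image"][:,:,::-1];s=snap("side","side4")["image"][:,:,::-1];c=snap("scene","scene4")["image"][:,:,::-1]
o=np.zeros((600,800,3),np.uint8)
o[:300,:480]=cv2.resize(w,(480,300),interpolation=cv2.INTER_AREA)
o[300:600,:400]=cv2.resize(c[200:290,350:470],(400,300),interpolation=cv2.INTER_CUBIC)
o[100:600,480:800]=cv2.resize(s[255:380,275:355],(320,500),interpolation=cv2.INTER_CUBIC)
cv2.imwrite("pics/c4.png",o)
```

```text
t 20.55 tcp [0.551  0.2306 0.189 ] yaw 102.03 F [ 1.04  1.09 -0.1 ] tilt [-8.e-04 -3.e-04 -1.e+00]
shift mm [ 29.6 -45.9   0.1] turn 0.03
```

View pics/c4.png

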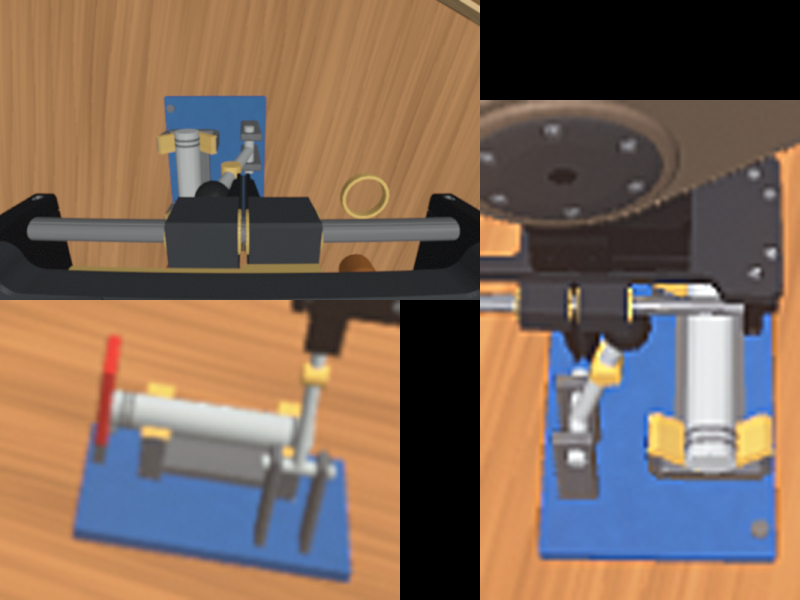

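Request:
{"api": "jog_arm", "payload": {"rows": [0,-0.006,0,0,0,0,-0.012,0.0,0,0,0,-0.018,0,0,0,0,-0.018,-0.02,0,0,0,-0.018,-0.06,0,0,0.0,-0.03,-0.07,0,0,0.01,-0.06,-0.07,0,0,0.02,-0.09,-0.07,0,0,0.03,-0.115,-0.07,0,0,0.03,-0.13,-0.07,0,0,0.03,-0.13,-0.07,0,0,0.03,-0.13,-0.07,0,0]}}

```text
t: 21.9
eef_pos: [0.4184, 0.233, 0.2595]
tcp_rot: [0.0, 0.629, 0.777, 0.0]
ft_force: [0.4, 0.0, -0.6]
opening: 0.005
grip_force: 0.0
```

Request:
{"api": "jog_arm", "payload": {"rows": [0,0,0,0,0,0,0,0,0,0,0,0,0,0,0,0,0,0,0,0,0,0,0,0,0,0,0,0,0,0,0,0,0,0,0,0,0,0,0,0,0,0,0,0,0,0,0,0,0,0]}}

```text
t: 22.9
eef_pos: [0.4183, 0.2331, 0.2593]
tcp_rot: [0.0, 0.629, 0.777, -0.0]
ft_force: [-0.0, 0.3, -1.0]
opening: 0.006
grip_force: 0.0
```

Run:
```python
from h import *
plan([.4442,.2082,.13],102)
W=snap("wrist","wrist5");S=snap("side","side5")
o=np.zeros((400,800,3),np.uint8)
o[:,:480]=cv2.resize(W["image"][:,:,::-1],(480,300))[:300] if 0 else 0
o[:300,:480]=cv2.resize(W["image"][:,:,::-1],(480,300),interpolation=cv2.INTER_AREA)
c=snap("scene","scene5")["image"][:,:,::-1]
o[:300,480:800]=cv2.resize(c[195:295,360:467],(320,300),interpolation=cv2.INTER_CUBIC)
cv2.imwrite("pics/c5.png",o)
```

```text
t 22.9 tcp [0.4183 0.2331 0.2593] yaw 102.03 F [-0.04  0.34 -1.03] tilt [ 1.e-04 -1.e-04 -1.e+00]
shift mm [-29.7  20.2 129.3] turn 0.03
```

View pics/c5.png

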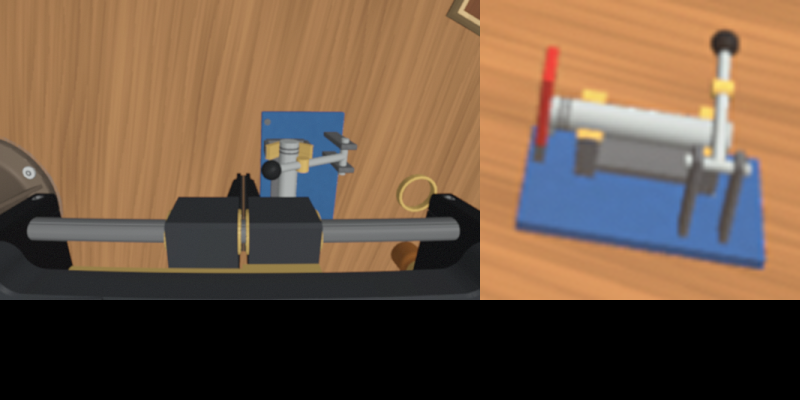

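Request:
{"api": "jog_arm", "payload": {"rows": [-0.01,0.007,0,0,0,-0.02,0.014,0,0,0,-0.0297,0.0202,0,0,0,-0.0297,0.0202,0,0,0,-0.0297,0.0202,0,0,0,-0.0297,0.0202,0,0,0,-0.0297,0.0202,0,0,0,-0.0297,0.0202,0,0,0,-0.0297,0.0202,0,0,0,-0.0297,0.0202,0,0,0,-0.0297,0.0202,0,0,0,-0.0297,0.0202,0,0,0]}}

```text
t: 24.25
eef_pos: [0.4442, 0.2082, 0.2593]
tcp_rot: [0.0, 0.629, 0.777, -0.0]
ft_force: [0.2, 0.2, 0.1]
opening: 0.006
grip_force: 0.0
```

Request:
{"api": "jog_arm", "payload": {"rows": [0,0,0,0,0,0,0,0,0,0,0,0,0,0,0,0,0,0,0,0,0,0,0,0,0,0,0,0,0,0,0,0,0,0,0,0,0,0,0,0,0,0,0,0,0,0,0,0,0,0]}}

```text
t: 25.25
eef_pos: [0.4442, 0.2082, 0.2593]
tcp_rot: [0.0, 0.629, 0.777, -0.0]
ft_force: [0.0, 0.2, -0.9]
opening: 0.003
grip_force: 0.0
```

Run:
```python
from h import *
plan([.4442,.2082,.13],102)
S=snap("side","side6");C=snap("scene","scene6")
o=np.zeros((500,800,3),np.uint8)
o[:,:400]=cv2.resize(C["image"][195:295,370:450][:,:,::-1],(400,500),interpolation=cv2.INTER_CUBIC)
o[:,400:]=cv2.resize(S["image"][255:380,275:375][:,:,::-1],(400,500),interpolation=cv2.INTER_CUBIC)
cv2.imwrite("pics/c6.png",o)
P=[.4442,.2082,.077];print(proj(C,P),proj(S,P))
```

```text
t 25.25 tcp [0.4442 0.2082 0.2593] yaw 102.02 F [ 0.01  0.17 -0.87] tilt [ 0.e+00 -1.e-04 -1.e+00]
shift mm [  0.   -0.  129.3] turn 0.02
[[437.88783776 222.90297934]] [[354.4702813  334.58646774]]
```

View pics/c6.png

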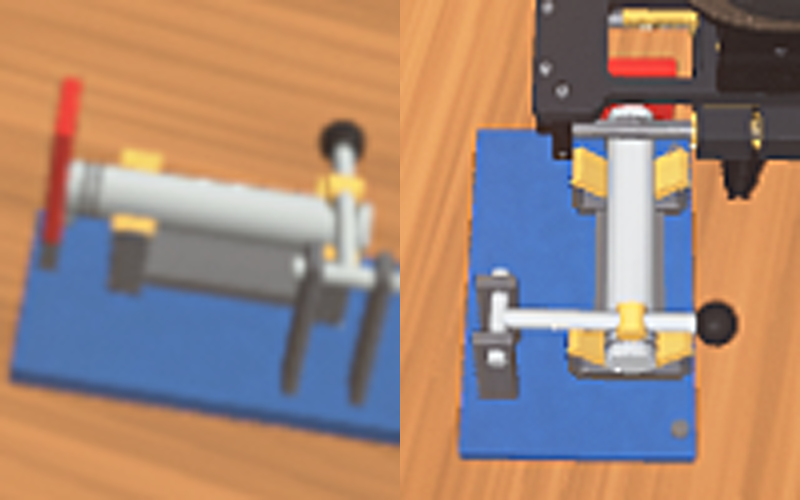

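Request:
{"api": "jog_arm", "payload": {"rows": [0,0,0.03,0,0,0,0,0.07,0,0,0,0,0.11,0,0,0,0,0.135,0,0,0,0,0.146,0,0,0,0,0.149,0,0,0,0,0.149,0,0,0,0,0.149,0,0]}}

```text
t: 26.15
eef_pos: [0.4448, 0.2084, 0.1114]
tcp_rot: [0.001, 0.629, 0.777, 0.001]
ft_force: [-0.3, 0.8, 0.6]
opening: 0.002
grip_force: 0.0
```

Request:
{"api": "jog_arm", "payload": {"rows": [0,0,0.001,0,0,0,0,0.002,0,0,0,0,0.003,0,0,0,0,0.003,0,0]}}

```text
t: 26.55
eef_pos: [0.4442, 0.2082, 0.1073]
tcp_rot: [0.0, 0.629, 0.777, 0.0]
ft_force: [-0.3, 0.4, 0.2]
opening: 0.004
grip_force: 0.0
```

Request:
{"api": "jog_arm", "payload": {"rows": [0,0,0.0007,0,0,0,0,0.0014,0,0,0,0,0.002,0,0,0,0,0.002,0,0]}}

```text
t: 26.95
eef_pos: [0.4442, 0.2082, 0.1052]
tcp_rot: [-0.0, 0.629, 0.777, -0.0]
ft_force: [-0.1, -0.6, -0.4]
opening: 0.005
grip_force: 0.0
```

Request:
{"api": "jog_arm", "payload": {"rows": [0,0,0.0005,0,0,0,0,0.001,0,0,0,0,0.0015,0,0,0,0,0.0015,0,0]}}

```text
t: 27.35
eef_pos: [0.4442, 0.2082, 0.1037]
tcp_rot: [0.0, 0.629, 0.777, -0.0]
ft_force: [-0.0, 0.4, 0.6]
opening: 0.007
grip_force: 0.0
```

Request:
{"api": "jog_arm", "payload": {"rows": [0,0,0.0005,0,0,0,0,0.001,0,0,0,0,0.001,0,0]}}

```text
t: 27.65
eef_pos: [0.4442, 0.2082, 0.1027]
tcp_rot: [-0.0, 0.629, 0.777, -0.0]
ft_force: [0.7, 0.4, -0.6]
opening: 0.007
grip_force: 0.0
```

Request:
{"api": "jog_arm", "payload": {"rows": [0,0,0.0005,0,0,0,0,0.001,0,0,0,0,0.001,0,0]}}

```text
t: 27.95
eef_pos: [0.4443, 0.2082, 0.102]
tcp_rot: [0.0, 0.629, 0.777, 0.0]
ft_force: [-1.5, 0.2, 4.8]
opening: 0.003
grip_force: 2.2
```

Request:
{"api": "jog_arm", "payload": {"rows": [0,0,0.0005,0,0,0,0,0.001,0,0,0,0,0.001,0,0]}}

```text
t: 28.25
eef_pos: [0.4443, 0.2082, 0.1014]
tcp_rot: [0.0, 0.629, 0.777, 0.0]
ft_force: [-2.9, -0.9, 11.4]
opening: 0.005
grip_force: 5.9
```

Request:
{"api": "jog_arm", "payload": {"rows": [0,0,0.0005,0,0,0,0,0.001,0,0,0,0,0.001,0,0]}}

```text
t: 28.55
eef_pos: [0.4443, 0.2082, 0.1009]
tcp_rot: [0.0, 0.629, 0.777, 0.0]
ft_force: [-4.5, -1.4, 20.0]
opening: 0.005
grip_force: 9.9
```

Hold briefly, then back away.

Request:
{"api": "jog_arm", "payload": {"rows": [0,0,0,0,0,0,0,0,0,0,0,0,0,0,0,0,0,0,0,0,0,0,0,0,0]}}

```text
t: 29.05
eef_pos: [0.4443, 0.2082, 0.1009]
tcp_rot: [0.0, 0.629, 0.777, 0.0]
ft_force: [-4.9, -2.0, 20.0]
opening: 0.008
grip_force: 9.8
```

Request:
{"api": "jog_arm", "payload": {"rows": [0,0,-0.005,0,0,0,0,-0.02,0,0,0,0,-0.05,0,0,0,0,-0.09,0,0,0,0,-0.13,0,0,-0.04,0,-0.16,0,0,-0.08,0,-0.16,0,0,-0.12,0,-0.16,0,0,-0.15,0,-0.16,0,0,-0.15,0,-0.16,0,0,-0.15,0,-0.16,0,0]}}

```text
t: 30.15
eef_pos: [0.4754, 0.0611, 0.2597]
tcp_rot: [-0.0, 0.63, 0.777, -0.0]
ft_force: [-1.4, -0.3, -0.1]
opening: 0.003
grip_force: 0.0
```

Run:
```python
from h import *
plan([.4442,.2082,.13],102)
S=snap("side","side7");C=snap("scene","scene7")
o=np.zeros((500,800,3),np.uint8)
o[:,:400]=cv2.resize(C["image"][195:295,370:450][:,:,::-1],(400,500),interpolation=cv2.INTER_CUBIC)
o[:,400:]=cv2.resize(S["image"][255:380,275:375][:,:,::-1],(400,500),interpolation=cv2.INTER_CUBIC)
cv2.imwrite("pics/c7.png",o)
```

```text
t 30.15 tcp [0.4754 0.0611 0.2597] yaw 101.92 F [-1.41 -0.31 -0.1 ] tilt [-4.e-04  1.e-04 -1.e+00]
shift mm [ 1.503e+02 -1.000e-01  1.297e+02] turn -0.08
```

View pics/c7.png

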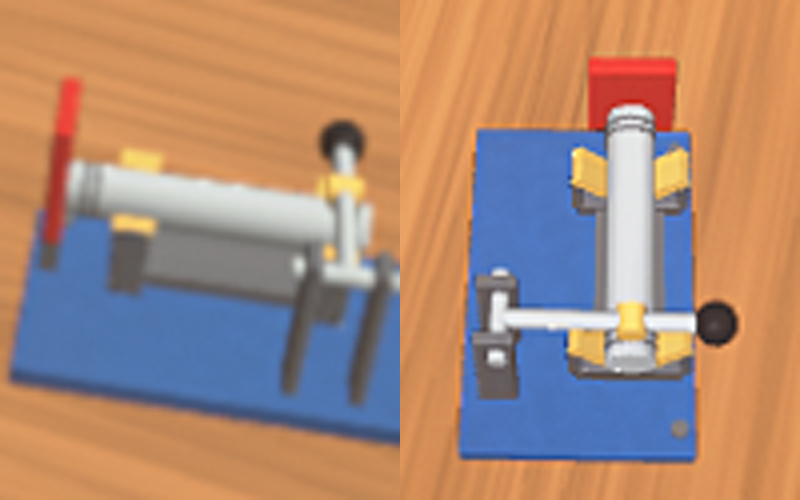

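The picture shows the mandrel seated in both Vs with its end at the red stop. The roller rests on the bar, the knob is down at crop pixel (716, 323), and the robot is clear.

```bash
python3 -c "
from station import bot
print(bot.hand_in())"
```

```text
the job is handed in; nothing more can be done
None
```

The job is handed in at about 30 s of the 72 s limit: the last pictures show the mandrel seated in both Vs, its end at the stop and the hold-down arm lying on it, with the robot clear. The bar was pressed home with about 20 N, pushed against the stop with about 18 N, and the knob pressed with about 20 N.

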